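# Pack the tube rack in the transport case and latch it

### The job

Pick up the small rack that is filled with capped tubes and, keeping it upright, set it down (do not drop it) flat in the empty rear bay of the transport case, behind the low divider and under the half-open lid. Then lower the lid until it is fully shut, without slamming it, and only then turn the latch lever on the front of the case a quarter turn, fully home to its stop, so that it lies over the lid. Leave everything else on the bench where it stands.

Things in the scene. Friction and masses are not known exactly. Their poses are not given: they have to be found in the camera images.
- tube_rack: White plastic rack to be packed, 44 mm along x, 60 mm along y; grip it by its two flat end plates (outer faces at y = -30 and +30 mm, up to z = 45 mm). Six tubes with purple caps stand fixed in it (cap tops at z = 58 mm, within 24 mm of the centre in y). About 0.14 kg. Origin: centre of its underside, z up; a half turn makes no difference.
- case: Grey case, fixed, open on top: 200 mm along x, 220 mm along y, 75 mm high, walls and floor 5 mm. Origin: centre of its underside, z up; the front with the latch faces -x. Inside, a divider (15 mm above the floor, 4 mm thick) runs along y at x = +18 mm; in front of it lies a fixed white cold pack, top 35 mm above the bench; behind it is the empty bay.
- bay (a point): Centre of the floor of the empty rear bay (5 mm above the bench); axes as the case's. The bay is 75 mm along x and 210 mm along y; the floor is flat and the rim is 70 mm above it. Any place along y in the bay will do.
- lid_hinge (a point): Middle of the lid's hinge line, on the top of the rear wall of the case (75 mm above the bench); the hinge line is the y axis of the case.
- lid (a joint): Lid angle, rad: 0 shut, 1.25 the open stop, where it still leans forward over the rear bay. Stiff hinge: stays where left, 2 to 4 N at the front edge moves it. Flat plate with a grey frame and a clear window, 206 mm from hinge to front edge, 220 mm wide, 10 mm thick, no handle: push on its outer (rear/top) face. Its underside meets the hinge line; shut, its top is 85 mm above the bench.
- lid_front (a point): Middle of the lid's front edge, on its outer (top) face.
- latch (a joint): Latch angle in rad: 0 latched (the lever points to the case's +x, over the lid, at its stop), 1.57 open (the lever points to the case's +y, along the front wall). Turned about the vertical; stays where it is left; about 1 N at its end moves it.
- latch_pivot (a point): Pivot of the latch on the axis at the underside of the lever, 90 mm above the bench, 18 mm in front of the front wall.
- latch_tip (a point): End of the latch lever, mid-height. The lever is a steel bar 12 mm wide and 22 mm high (90 to 112 mm above the bench) that reaches from the pivot to 56 mm from it.
- empty_rack: Bystander: a like rack of the same base but without tubes, 45 mm high. Origin: centre of its underside.
- jar: Bystander: small glass jar with a steel cap, 48 mm across, 60 mm high. Origin: centre of its underside.
- flask: Bystander: clear bottle, 60 mm across, 150 mm high. Origin: centre of its underside.
- cup: Bystander: white plastic cup, 66 mm across, 70 mm high. Origin: centre of its underside.
- tray: Bystander: shallow steel tray 110 x 170 x 30 mm. Origin: centre of its underside.
- pen: Bystander: pen lying flat, 135 mm long. Origin: under its middle.
- sharps: Bystander: yellow sharps bin with red lid, 120 x 120 mm, 156 mm high. Origin: centre of its underside.

How it is judged (in metres and radians):
On the way, in this order (a step that is already met when the one before it is completed fails the run):
1. the filled rack is in the rear bay, lowered to within 10 mm of its floor while still held by the gripper (x of tube_rack in the frame of bay between -0.02 and 0.02 m and y of tube_rack in the frame of bay between -0.08 and 0.08 m and z of tube_rack in the frame of bay below 0.01 m and contact force between tube_rack and the fingers above 0.5 N), for 0.05 s.
2. the rack is let go and stands flat in the bay, the lid still open (x of tube_rack in the frame of bay between -0.02 and 0.02 m and y of tube_rack in the frame of bay between -0.08 and 0.08 m and z of tube_rack in the frame of bay below 0.005 m and angle between tube_rack's own z axis and vertical below 0.1 rad and contact force between tube_rack and the fingers below 0.1 N and value of joint lid above 0.8 rad), for 0.2 s.
3. the lid is fully shut, the latch still open (value of joint lid below 0.03 rad and value of joint latch above 0.8 rad), for 0.1 s.
4. the latch is turned home over the shut lid (value of joint lid below 0.03 rad and value of joint latch below 0.1 rad), for 0.2 s.
At the end, for the whole second after the job is handed in: The filled rack stands at rest flat on the floor of the rear bay (underside within 5 mm of the floor, tilt under 0.1 rad, within 20 mm of the bay's centre along x and 80 mm along y), the lid is shut (under 0.03 rad) and the latch is home (under 0.1 rad) (all of step 4 and x of tube_rack in the frame of bay between -0.02 and 0.02 m and y of tube_rack in the frame of bay between -0.08 and 0.08 m and z of tube_rack in the frame of bay below 0.005 m and angle between tube_rack's own z axis and vertical below 0.1 rad and linear speed of tube_rack below 0.02 m/s); the robot touches nothing.
It fails at once if the filled rack is tipped more than 0.6 rad from upright (angle between tube_rack's own z axis and vertical above 0.6 rad).
It fails at once if the lid is slammed (shutting faster than 2.5 rad/s) (velocity of joint lid below -2.5 rad/s).
It fails at once if a bystander is pushed more than 30 mm from its place (distance of any of empty_rack, jar, flask, cup, tray, pen, sharps from where it was at the start of the episode above 0.03 m).
It fails at once if a bystander is knocked over (angle between any of empty_rack, jar, flask, cup, tray, pen, sharps's own z axis and vertical above 0.5 rad).
It also fails if it takes over 72 s, if anything falls off the work surface, if the arm or the gripper's body presses on something with over 40 N, if the wrist force passes 120 N, or if a joint passes its speed limit or range.

### The arm

A 6-joint arm with a two-finger parallel gripper is mounted at the origin on the work surface. World frame = base frame: x ahead of the robot, y to its left, z up, the work surface at z = 0. Lengths are in mm, angles in rad, forces in N, time in s.
With the tool pointing down it reaches from about 150 to 775 mm from the base axis. Payload 6.1 kg.
Tool frame: the origin (TCP) lies midway between the tips of the shut fingers; the grasp point (between the pads) lies 19 mm behind it; z points along the fingers, y is the line along which they close (so a half turn about z gives the same grasp; the last joint's range is limited). The gripper opens to 85 mm and grips with 20 to 120 N. Pads are 22 mm wide; open, the fingers measure 114 mm over their backs; the gripper's body (76 mm by 85 mm) begins 54 mm behind the grasp point. The pads swing forward as they close: fully open they stand 13 mm farther back than shut.
Start: joints at [-1.156, 0.126, -0.04, 1.405, 0, 1.571], TCP at [211.57, -480.465, 231.295] pointing down, gripper open.
Joint ranges: [-2.72, 2.72], [-0.95, 1.95], [-1.27, 1.35], [-1.78, 2.02], [-1.46, 1.47], [-3.14, 3.14]. Speed limits (rad/s): [2.39, 2.39, 3.01, 3.14, 3.14, 3.14].

### API

Orientations are given as a 3x3 rotation matrix whose columns are the frame's x, y, z axes.
In Python, from rig import telemetry, get_image, workorder, find_in, regions_of gives the robot as it stands.
- The arm moves only by the tool arm_command, never from a script. Its argument "deltas" is a list of rows, each a list of 3 entries, a list of its own where there are three numbers: the turn, a rotation vector about the tool's x, y, z in rad, then the shift along the tool's x, y, z in mm, then the finger opening in mm, from 0 to 85.4. A call has 1 to 5 rows; each row is the pose to reach, as a shift and turn from the pose commanded when the call began, along the tool's axes at that moment; what a row does not reach only later rows make up. A row lasts 1/10 s, in which the tool goes at most 50 mm and 8.59 degrees, less where a joint would pass 70% of its speed; a pose out of reach is approached as far as the arm can. A call with a gripper value outside its range is refused whole. The fingers move at their own pace and stop on an object; "squeeze" is the grip in N (left out, the last holds). Time passes only in rows, so rows that repeat a pose let the fingers close. It gives the time, the measured TCP pose, the force, the opening and the grip force at its end, in the units of the state.
- telemetry.read_state(): the state, without advancing time (a new reading comes with each control period).
- get_image(name): name is "scene" or "top"; returns a dict with "img" (480x640x3 uint8, red, green, blue), "z_map" (480x640 float32, mm along the optical axis (not along the pixel's ray), 0 where there is no reading), "fovy" (degrees; the focal length in pixels is half the picture's height over the tangent of half this angle, whatever the lens; pixels are square), "cx", "cy" (the principal point, pixels), "k1" (the pictures are not rectified: a ray, as slopes to the right and down, at radius r is drawn at 1 + k1 r^2 times it, then the intrinsics apply), "rvec" (rotation vector, rad) and "tvec" (3), from world to camera coordinates, as OpenCV has them. Camera axes: x right, y down, z forward; pixel columns grow to the right and rows downward; lengths in mm; the calibration is good to about 2 mm. A picture is of the moment at which its call begins.
- workorder.close_job(): hands the job in; it is judged then, once.
Trained networks look in the newest picture that a camera, given by its name, has taken for a name from the list of things; names that differ only in an ending like _2 or _b are one class to them, and where a whole thing is asked for, a point or a joint stands for the part that bears it (a point fixed in the world has none). Each returns a list of dicts, best first, with "confidence" (0 to 1); they miss things now and then, are a little off and sometimes report something else, mostly with a low value. They report only what shows in the picture. A call takes as long as a camera call.
- find_in(camera, thing): "pixel" ([row, column] in pixels, amid what is visible of it).
- regions_of(camera, thing): "mask" (480x640 bool, what is visible of it) and "pixel" ([row, column] in pixels, amid what is visible of it).
The state is a dict: "clock": time; "joints": joint angles; "qd": joint speeds; "joint_efforts": joint torques, N m; "eef_pos": TCP position; "eef_rot": TCP orientation; "ft_force": force on the tool from outside, world axes, zero at the start; "wrist_torque": the same for the moment, N m; "gripper_width": opening from 0.0 (shut) to 1.0 (fully open); "gripper_force": force on a finger pad.
Only numpy, scipy, OpenCV 4.12 (cv2) and the standard library are available. Lean on these libraries where they do the work, as an engineer would, in place of code of your own. Each camera call takes 0.05 s, during which the arm holds its last target. There are 200 camera calls.

## Working session

There is one attempt and no reset: what is moved stays moved. The work goes in short steps, Python scripts to look and compute and a tool call to move; the robot and the scene stay as the last step left them, time stands still between calls to the robot, and variables do not carry over. Pictures are saved under pics/ and viewed, at most 10 in all, crops included, and the job is handed in when it is done.

Besides the shell and the picture viewer there is one more tool, called after ">>>" as name(argument=value, ...), one argument or row to a line, values as JSON. arm_command: Moves the arm, as the interface text tells. Its arguments: {"type":"object","properties":{"deltas":{"type":"array"},"squeeze":{"type":"number"}},"required":["deltas"]}

```bash
ls; mkdir -p pics; cat > h.py <<'E'
import numpy as np, cv2
from rig import telemetry, get_image, workorder, find_in, regions_of
def cloud(d):
    f=240/np.tan(np.radians(d['fovy'])/2)
    v,u=np.mgrid[0:480,0:640].astype(float)
    K=np.array([[f,0,d['cx']],[0,f,d['cy']],[0,0,1]])
    p=cv2.undistortPoints(np.stack([u.ravel(),v.ravel()],1)[:,None],K,np.array([d['k1'],0,0,0,0.]))[:,0]
    z=d['z_map'].ravel().astype(float)
    P=np.c_[p*z[:,None],z]
    R=cv2.Rodrigues(np.array(d['rvec'],float))[0]
    W=(P-np.array(d['tvec']).ravel())@R
    W[z<=0]=np.nan
    return W.reshape(480,640,3)
def save(d,n): cv2.imwrite('pics/'+n,d['img'][:,:,::-1])
E
python3 - <<'E'
from h import *
for c in ['scene','top']:
    d=get_image(c); save(d,c+'0.png'); W=cloud(d); np.save(c+'0.npy',W)
    for t in ['tube_rack','case','lid','latch','empty_rack','jar','flask','cup','tray','pen','sharps']:
        for r in regions_of(c,t)[:2]:
            m=r['mask']; w=W[m]; w=w[~np.isnan(w[:,0])]
            if len(w): print(c,t,round(r['confidence'],2),np.round(r['pixel']),m.sum(),np.percentile(w,[3,50,97],axis=0).round().tolist())
print(telemetry.read_state())
E
```

```text
pics
scene tube_rack 0.74 [260. 414.] 836 [[432.0, 110.0, 4.0], [460.0, 144.0, 40.0], [479.0, 175.0, 60.0]]
scene tube_rack 0.16 [361. 331.] 1377 [[754.0, 76.0, 12.0], [785.0, 106.0, 98.0], [802.0, 128.0, 151.0]]
scene case 0.69 [240. 276.] 12698 [[482.0, -230.0, 7.0], [636.0, -94.0, 135.0], [685.0, -9.0, 266.0]]
scene lid 0.86 [233. 265.] 8728 [[604.0, -231.0, 84.0], [641.0, -121.0, 182.0], [684.0, -21.0, 267.0]]
scene latch 0.79 [201. 322.] 236 [[453.0, -115.0, 94.0], [471.0, -93.0, 110.0], [486.0, -60.0, 115.0]]
scene latch 0.71 [241. 275.] 12522 [[483.0, -228.0, 10.0], [636.0, -93.0, 137.0], [685.0, -9.0, 266.0]]
scene empty_rack 0.58 [293. 473.] 705 [[423.0, 262.0, -1.0], [458.0, 294.0, 9.0], [479.0, 323.0, 46.0]]
scene empty_rack 0.53 [201. 321.] 239 [[453.0, -115.0, 92.0], [471.0, -93.0, 110.0], [486.0, -59.0, 115.0]]
scene jar 0.73 [330. 414.] 652 [[604.0, 190.0, 9.0], [633.0, 210.0, 57.0], [644.0, 230.0, 63.0]]
scene flask 0.88 [362. 329.] 1296 [[759.0, 79.0, 21.0], [785.0, 105.0, 100.0], [802.0, 128.0, 151.0]]
scene cup 0.76 [403. 490.] 1357 [[666.0, 365.0, 2.0], [684.0, 39
[... 1853 characters left out ...]
395e-05,  1.57077052e+00]), 'qd': array([-0.00043411,  0.00010592, -0.00094603,  0.00067239, -0.00122172,
       -0.00035214]), 'joint_efforts': array([ 1.39453270e-03, -4.35720778e+01,  3.53095686e+01,  1.33142079e-03,
        7.48749721e-05, -4.85571263e-06]), 'eef_pos': array([ 211.57035074, -480.47095618,  231.28927138]), 'eef_rot': array([[ 9.15195547e-01,  4.03010062e-01,  2.37149637e-05],
       [ 4.03010062e-01, -9.15195547e-01,  6.28151082e-06],
       [ 2.42353412e-05,  3.80855824e-06, -1.00000000e+00]]), 'ft_force': array([1.58084387, 0.06588931, 0.36323797]), 'wrist_torque': array([-0.0105689 ,  0.06084253, -0.02688444]), 'gripper_force': 0.0, 'gripper_width': 1.0038834701131722}
```

View pics/scene0.png

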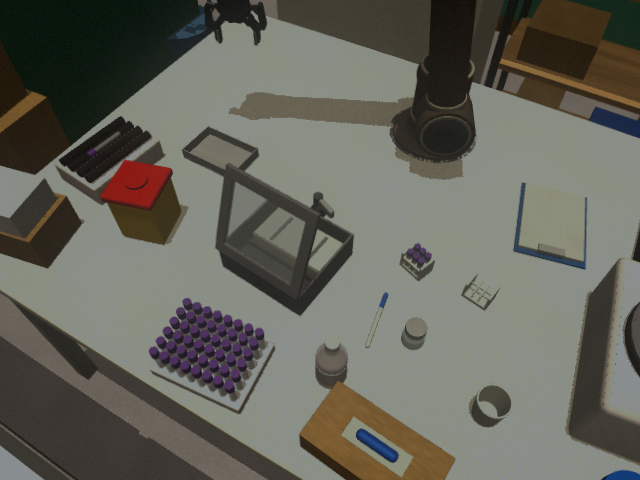

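View pics/top0.png

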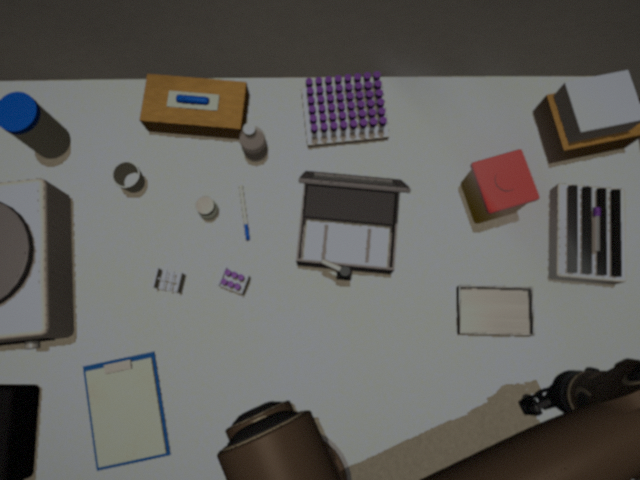

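```bash
python3 - <<'E'
from h import *
for c in ['scene','top']:
    W=np.load(c+'0.npy').reshape(-1,3)
    W=W[~np.isnan(W[:,0])]
    def sel(x0,x1,y0,y1,z0,z1):
        return W[(W[:,0]>x0)&(W[:,0]<x1)&(W[:,1]>y0)&(W[:,1]<y1)&(W[:,2]>z0)&(W[:,2]<z1)]
    for n,b in dict(rackcaps=(400,510,80,210,52,65),rack=(400,510,80,210,12,65),latch=(430,520,-150,-30,100,120),rim=(440,720,-270,30,70,80),rimtop=(440,700,-270,30,66,84)).items():
        w=sel(*b)
        if len(w)>5:
            r=cv2.minAreaRect(w[:,:2].astype(np.float32)); print(c,n,len(w),np.round(r[0],1),np.round(r[1],1),round(r[2],1),w.mean(0).round(1),w.min(0).round(),w.max(0).round())
    w=sel(600,700,-250,10,100,280)
    A=np.c_[w[:,1:],np.ones(len(w))]
    for _ in range(5):
        s=np.linalg.lstsq(A,w[:,0],rcond=None)[0]; e=abs(A@s-w[:,0]); k=e<max(4,np.median(e)*2); A=A[k]; w=w[k]
    print('lid plane x=ay+bz+c',s,len(w),'angle',np.arctan2(1,-s[1]), w.min(0).round(),w.max(0).round())
E
```

```text
scene rackcaps 238 [450.  142.2] [47.1 37.9] 69.2 [451.2 142.5  57.4] [426. 117.  52.] [473. 168.  62.]
scene rack 701 [450.4 142.7] [63.1 47.4] 71.0 [456.6 144.5  42.9] [422. 107.  12.] [482. 178.  62.]
scene latch 203 [472.3 -89.3] [69.2 21.3] 58.2 [470.7 -89.6 109.9] [ 449. -118.  100.] [489. -55. 116.]
scene rim 461 [ 572.2 -118.6] [218.2 226.4] 84.2 [574.5 -43.9  74.9] [ 461. -238.   70.] [693.  -1.  80.]
scene rimtop 717 [ 571.4 -119.1] [220.3 228.8] 83.9 [585.6 -59.   75.1] [ 458. -240.   66.] [696.  -1.  84.]
lid plane x=ay+bz+c [ 1.03437828e-01 -3.80384682e-01  7.24043441e+02] 7229 angle 1.2073132165308063 [ 600. -241.  100.] [686. -15. 272.]
top rackcaps 205 [448.3 143.3] [46.3 36.3] 70.7 [448.7 142.9  57.6] [427. 118.  52.] [471. 168.  64.]
top rack 539 [448.6 143.6] [60.1 44. ] 68.4 [446.8 141.1  44.6] [418. 109.  12.] [478. 178.  64.]
top latch 210 [468.2 -87.2] [65.4 20.5] 59.8 [464.9 -89.1 111.4] [ 446. -117.  101.] [484. -57. 118.]
top rim 598 [ 564.9 -118. ] [220.4 239.8] 84.1 [ 529.6 -118.8   74.2] [ 445. -236.   70.] [693.   1.  80.]
top rimtop 706 [ 564.5 -117.8] [220.6 240.6] 84.1 [ 526.2 -118.2   73.5] [ 445. -236.   66.] [693.   1.  84.]
lid plane x=ay+bz+c [ 1.02517420e-01 -3.94307324e-01  7.25403948e+02] 945 angle 1.1952070413738027 [ 600. -236.  100.] [686. -13. 274.]
```

The scene view shows the rack at (260,417), the case at (240,285) with its lid leaning forward, and the latch at (203,322). The top view shows the rack at (280,235) and the latch pivot at about (343,272), with the lever pointing up-left. I'll refine the case, lid and latch poses, then plan the first moves.

```bash
cat >> h.py <<'E'
from scipy.spatial.transform import Rotation as Ro, Slerp
def rot(yaw,tilt):  # tool y at yaw+90deg, hand leaning to -x by tilt
    f=np.array([np.cos(yaw),np.sin(yaw),0]); Y=np.array([-f[1],f[0],0]); Z=np.sin(tilt)*f+np.cos(tilt)*np.array([0,0,-1.])
    return np.c_[np.cross(Y,Z),Y,Z]
def plan(p0,R0,p1,R1,grip,n=None,vmax=45,wmax=7.5):
    """rows for successive calls of 5 rows"""
    s=Slerp([0,1],Ro.from_matrix([R0,R1])); ang=np.degrees((Ro.from_matrix(R0).inv()*Ro.from_matrix(R1)).magnitude())
    n=n or int(np.ceil(max(np.linalg.norm(p1-p0)/vmax,ang/wmax,1)))
    print('rows',n,'dist',np.linalg.norm(p1-p0).round(1),'ang',ang.round(1))
    k=0
    while k<n:
        a=k/n; Pa=p0+(p1-p0)*a; Ra=s(a).as_matrix(); rows=[]
        for j in range(k+1,min(k+5,n)+1):
            b=j/n; rows.append([[round(float(v),3) for v in (Ro.from_matrix(Ra).inv()*s(b)).as_rotvec()],[round(float(v),1) for v in Ra.T@(p0+(p1-p0)*b-Pa)],grip])
        print(rows); k+=5
def cur():
    s=telemetry.read_state(); return s['eef_pos'],s['eef_rot'],s
E
python3 - <<'E'
from h import *
c=np.array([np.cos(-.103),np.sin(-.103)]); d=np.array([-c[1],c[0]])
for n in ['scene','top']:
    W=np.load(n+'0.npy').reshape(-1,3); W=W[~np.isnan(W[:,0])]
    L=np.c_[(W[:,:2]-[572,-118])@np.c_[c,d],W[:,2]]
    rim=L[(abs(L[:,2]-75)<4)&(abs(L[:,0])<125)&(abs(L[:,1])<125)]
    fr=rim[(rim[:,0]<-85)&(abs(rim[:,1])<90)]; lf=rim[(rim[:,1]>95)&(abs(rim[:,0])<70)]; rt=rim[(rim[:,1]<-95)&(abs(rim[:,0])<70)]
    for t,a,i in(('front',fr,0),('left',lf,1),('right',rt,1)): print(n,t,len(a),np.percentile(a[:,i],[5,50,95]).round(1) if len(a) else '')
    s=np.polyfit(fr[:,1],fr[:,0],1) if len(fr)>10 else 0; print('front slope',s)
    la=L[(L[:,2]>88)&(L[:,2]<120)&(L[:,0]<-75)&(abs(L[:,1])<110)&(L[:,0]>-150)]
    tp=la[la[:,2]>105]
    r=cv2.minAreaRect(tp[:,:2].astype(np.float32)); print('latch top',len(tp),r,tp.min(0).round(1),tp.max(0).round(1)); print(np.round(tp[np.argsort(tp[:,1])][[0,3,8,-8,-3,-1]],0).tolist())
    lid=L[(L[:,2]>100)&(abs(L[:,1])<125)&(L[:,0]>0)&(L[:,0]<130)]
    print('lid y',np.percentile(lid[:,1],[1,99]).round(1)); 
    f=lid[abs(lid[:,1])>100]; pf=np.polyfit(f[:,2]-75,f[:,0],1); print('lid side frame x=',pf,'zmax',np.percentile(lid[:,2],99.5),'angle',np.arctan2(1,-pf[0]))
p,R,s=cur()
R1=rot(np.radians(-20.2),np.radians(35)); rack=np.array([449.5,143,0])
g=rack+[0,0,33]; tcp=g+19*R1[:,2]; print('tcp grasp',tcp)
plan(p,R,tcp-100*R1[:,2]+[0,0,0],R1,85)
E
```

```text
scene front 103 [-108.2  -93.   -89.7]
scene left 178 [102.6 105.6 108. ]
scene right 0 
front slope [   0.14044896 -101.38640269]
latch top 175 ((-102.12322235107422, 18.33641242980957), (69.24701690673828, 21.308347702026367), 64.09056091308594) [-123.2  -12.2  105.1] [-88.5  53.3 116. ]
[[-119.0, -12.0, 110.0], [-111.0, -10.0, 111.0], [-120.0, -8.0, 114.0], [-89.0, 49.0, 108.0], [-95.0, 53.0, 111.0], [-95.0, 53.0, 105.0]]
lid y [-110.  107.]
lid side frame x= [ -0.39724137 113.84215385] zmax 269.6718149151582 angle 1.1926703366642228
top front 170 [-113.4  -95.3  -92.4]
top left 122 [104.4 106.6 109. ]
top right 123 [-110.4 -108.2 -105.5]
front slope [-3.28097114e-04 -9.67136121e+01]
latch top 198 ((-106.190185546875, 19.882020950317383), (65.41860961914062, 20.20029067993164), 65.50492095947266) [-126.4  -11.1  105. ] [-93.2  51.4 118.2]
[[-117.0, -11.0, 111.0], [-121.0, -9.0, 110.0], [-110.0, -8.0, 110.0], [-103.0, 49.0, 114.0], [-101.0, 51.0, 112.0], [-96.0, 51.0, 113.0]]
lid y [-107.8  106.6]
lid side frame x= [ -0.42607024 116.15648066] zmax 273.2138265476932 angle 1.16801952
[... 377 characters left out ...]
2], [34.5, -9.6, 1.1], 85], [[-0.076, -0.031, -0.24], [69.1, -19.2, 2.2], 85], [[-0.114, -0.046, -0.36], [103.6, -28.8, 3.3], 85], [[-0.152, -0.061, -0.481], [138.1, -38.4, 4.5], 85], [[-0.189, -0.076, -0.601], [172.6, -48.0, 5.6], 85]]
[[[-0.038, -0.015, -0.12], [33.9, 11.7, -1.4], 85], [[-0.076, -0.031, -0.24], [67.7, 23.4, -2.8], 85], [[-0.114, -0.046, -0.36], [101.6, 35.1, -4.2], 85], [[-0.152, -0.061, -0.481], [135.5, 46.7, -5.6], 85], [[-0.189, -0.076, -0.601], [169.4, 58.4, -7.0], 85]]
[[[-0.038, -0.015, -0.12], [21.2, 28.9, 0.4], 85], [[-0.076, -0.031, -0.24], [42.4, 57.8, 0.8], 85], [[-0.114, -0.046, -0.36], [63.6, 86.7, 1.2], 85], [[-0.152, -0.061, -0.481], [84.9, 115.6, 1.6], 85]]
```

The latch lever stands at about 1.14 rad, so its tip overhangs the lid's path. I'll swing it fully open before shutting the lid. First I'll approach the rack.

>>> arm_command(
  deltas=[
    [[-0.038,-0.015,-0.12],[23,-27,7],85],
    [[-0.076,-0.03,-0.24],[46,-53,14],85],
    [[-0.114,-0.046,-0.36],[69,-80,21],85],
    [[-0.152,-0.06,-0.48],[92,-107,28],85],
    [[-0.19,-0.076,-0.6],[115,-133,35],85],
  ],
)

```text
clock: 1.7
eef_pos: [263.3, -311.1, 196.1]
eef_rot: [[0.527, 0.847, 0.067], [0.84, -0.507, -0.191], [-0.127, 0.157, -0.979]]
ft_force: [0.5, -0.1, -0.2]
gripper_width: 1.0
gripper_force: 0.0
```

>>> arm_command(
  deltas=[
    [[-0.038,-0.015,-0.12],[35,-10,1],85],
    [[-0.076,-0.03,-0.24],[69,-19,2],85],
    [[-0.114,-0.046,-0.36],[104,-29,3],85],
    [[-0.152,-0.06,-0.48],[138,-38,4],85],
    [[-0.19,-0.076,-0.6],[173,-48,6],85],
  ],
)

```text
clock: 2.2
eef_pos: [314.9, -142.8, 161.5]
eef_rot: [[-0.026, 0.973, 0.228], [0.949, 0.096, -0.301], [-0.315, 0.208, -0.926]]
ft_force: [1.3, 0.2, -0.4]
gripper_width: 0.989
gripper_force: 0.0
```

>>> arm_command(
  deltas=[
    [[-0.038,-0.015,-0.12],[34,12,-1],85],
    [[-0.076,-0.03,-0.24],[68,23,-3],85],
    [[-0.114,-0.046,-0.36],[102,35,-4],85],
    [[-0.152,-0.06,-0.48],[136,47,-6],85],
    [[-0.19,-0.076,-0.6],[169,58,-7],85],
  ],
)

```text
clock: 2.7
eef_pos: [366.0, 25.8, 126.9]
eef_rot: [[-0.533, 0.735, 0.418], [0.689, 0.664, -0.29], [-0.491, 0.134, -0.861]]
ft_force: [0.8, -0.3, 0.7]
gripper_width: 0.995
gripper_force: 0.0
```

>>> arm_command(
  deltas=[
    [[-0.038,-0.015,-0.12],[21,29,0],85],
    [[-0.076,-0.03,-0.24],[42,58,1],85],
    [[-0.114,-0.046,-0.36],[64,87,1],85],
    [[-0.152,-0.06,-0.48],[85,116,2],85],
  ],
)

```text
clock: 3.1
eef_pos: [407.3, 160.7, 98.6]
eef_rot: [[-0.769, 0.341, 0.541], [0.28, 0.94, -0.195], [-0.575, 0.002, -0.818]]
ft_force: [0.8, -0.5, -0.8]
gripper_width: 0.996
gripper_force: 0.0
```

```bash
python3 - <<'E'
from h import *
p,R,s=cur(); print(p,s['joints'].round(2),s['clock'])
R1=rot(np.radians(-20.2),np.radians(35))
plan(p,R,np.array([459.7,139.2,17.5])-100*R1[:,2],R1,85)
E
```

```text
[407.31478347 160.68633062  98.60355646] [ 0.72 -0.27 -0.84  0.68 -0.53  0.98] 3.1
rows 1 dist 2.4 ang 0.3
[[[0.004, 0.001, 0.003], [0.2, -2.1, -1.1], 85]]
```

>>> arm_command(
  deltas=[
    [[0.004,0.001,0.003],[0,-2,19],85],
    [[0.004,0.001,0.003],[0,-2,40],85],
    [[0.004,0.001,0.003],[0,-2,62],85],
    [[0.004,0.001,0.003],[0,-2,82],85],
    [[0.004,0.001,0.003],[0,-2,99],85],
  ],
)

```text
clock: 3.6
eef_pos: [460.2, 137.1, 16.9]
eef_rot: [[-0.767, 0.352, 0.537], [0.289, 0.936, -0.201], [-0.573, 0.001, -0.82]]
ft_force: [-0.0, -0.3, 0.8]
gripper_width: 0.992
gripper_force: 0.0
```

```bash
python3 - <<'E'
from h import *
d=get_image('scene'); p,R,s=cur(); print(p,R.round(3).tolist(),s['ft_force'])
im=d['img'][200:320,350:500,::-1]; cv2.imwrite('pics/g1.png',cv2.resize(im,None,fx=5,fy=5,interpolation=3))
E
```

```text
[460.04727124 136.39015812  15.12060952] [[-0.768, 0.352, 0.535], [0.289, 0.936, -0.202], [-0.572, -0.0, -0.82]] [-0.40802257  0.6984031  -1.39850889]
```

View pics/g1.png

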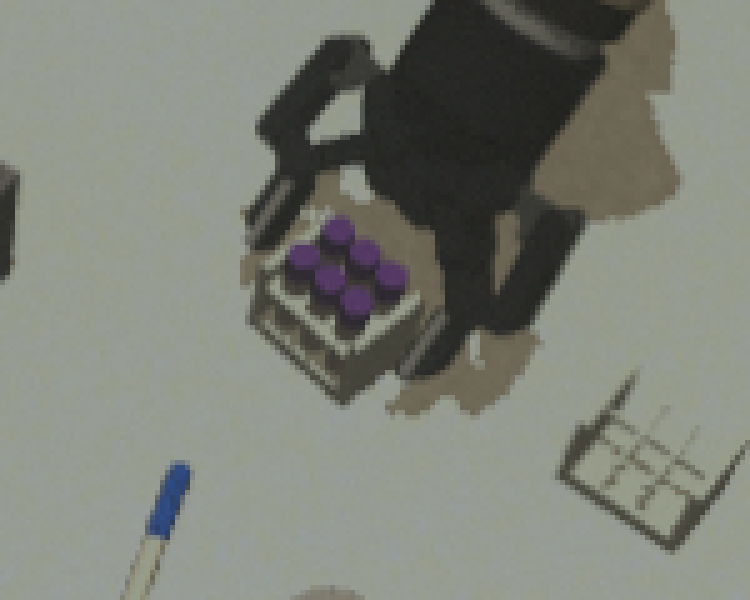

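The picture shows the fingers straddling the rack at its end plates, with the left finger at (270,220) and the right at (430,340). Closing now.

>>> arm_command(
  deltas=[
    [[0,0,0],[0,2,-1],70],
    [[0,0,0],[0,2,-1],60],
    [[0,0,0],[0,2,-1],50],
    [[0,0,0],[0,2,-1],50],
    [[0,0,0],[0,2,-1],50],
  ],
  squeeze=35,
)

```text
clock: 4.15
eef_pos: [460.5, 140.0, 19.4]
eef_rot: [[-0.766, 0.351, 0.538], [0.289, 0.936, -0.2], [-0.574, 0.003, -0.819]]
ft_force: [-3.4, -0.0, 4.7]
gripper_width: 0.697
gripper_force: 39.6
```

>>> arm_command(
  deltas=[
    [[0,0,0],[0,0,0],50],
    [[0,0,0],[0,0,0],50],
    [[0,0,0],[0,0,0],50],
  ],
)

```text
clock: 4.45
eef_pos: [460.7, 140.0, 19.4]
eef_rot: [[-0.766, 0.351, 0.538], [0.289, 0.936, -0.2], [-0.574, 0.003, -0.819]]
ft_force: [-4.3, 0.9, 6.2]
gripper_width: 0.695
gripper_force: 39.7
```

```bash
cat >> h.py <<'E'
C0=np.array([575.4,-119.4]); CY=-0.103
def cw(x,y,z):
    c,s=np.cos(CY),np.sin(CY); return np.array([C0[0]+c*x-s*y,C0[1]+s*x+c*y,z])
def cl(p):
    c,s=np.cos(CY),np.sin(CY); d=p[:2]-C0; return np.array([c*d[0]+s*d[1],-s*d[0]+c*d[1],p[2]])
E
python3 - <<'E'
from h import *
p,R,s=cur(); R1=rot(CY,np.radians(35))
A=p+[0,0,150]; plan(p,R,A,R,50,vmax=35)
def t(x,y,z): return cw(x+11.5,y,z+19.4)
B=t(-15,0,130); plan(A,R,B,R1,50,vmax=35,wmax=6)
C=t(-15,0,50); plan(B,R1,C,R1,50,vmax=25)
D=t(49.5,0,50); plan(C,R1,D,R1,50,vmax=20)
E
```

```text
rows 5 dist 150.0 ang 0.0
[[[0.0, 0.0, 0.0], [-17.2, 0.1, -24.6], 50], [[0.0, 0.0, 0.0], [-34.5, 0.2, -49.1], 50], [[0.0, 0.0, 0.0], [-51.7, 0.2, -73.7], 50], [[0.0, 0.0, 0.0], [-68.9, 0.3, -98.2], 50], [[0.0, 0.0, 0.0], [-86.1, 0.4, -122.8], 50]]
rows 9 dist 282.6 ang 14.7
[[[-0.016, 0.0, -0.023], [-16.5, -22.6, 14.2], 50], [[-0.032, 0.0, -0.047], [-33.0, -45.2, 28.5], 50], [[-0.048, 0.0, -0.07], [-49.5, -67.8, 42.7], 50], [[-0.064, 0.001, -0.094], [-66.0, -90.4, 56.9], 50], [[-0.08, 0.001, -0.117], [-82.5, -113.0, 71.1], 50]]
[[[-0.016, 0.0, -0.023], [-13.7, -25.4, 12.3], 50], [[-0.032, 0.0, -0.047], [-27.4, -50.9, 24.6], 50], [[-0.048, 0.0, -0.07], [-41.1, -76.3, 36.8], 50], [[-0.064, 0.001, -0.094], [-54.8, -101.8, 49.1], 50]]
rows 4 dist 80.0 ang 0.0
[[[0.0, 0.0, -0.0], [11.5, 0.0, 16.4], 50], [[0.0, 0.0, -0.0], [22.9, 0.0, 32.8], 50], [[0.0, 0.0, -0.0], [34.4, 0.0, 49.1], 50], [[0.0, 0.0, -0.0], [45.9, 0.0, 65.5], 50]]
rows 4 dist 64.5 ang 0.0
[[[0.0, 0.0, -0.0], [-13.2, 0.0, 9.2], 50], [[0.0, 0.0, -0.0], [-26.4, -0.0, 18.5], 50], [[0.0, 0.0, -0.0], [-39.6, -0.0, 27.7], 50], [[0.0, 0.0, -0.0], [-52.8, -0.0, 37.0], 50]]
```

>>> arm_command(
  deltas=[
    [[0,0,0],[-10,0,-14],50],
    [[0,0,0],[-28,0,-40],50],
    [[0,0,0],[-48,0,-69],50],
    [[0,0,0],[-69,0,-98],50],
    [[0,0,0],[-86,0,-123],50],
  ],
)

```text
clock: 4.95
eef_pos: [459.9, 139.3, 170.3]
eef_rot: [[-0.767, 0.351, 0.537], [0.289, 0.936, -0.2], [-0.573, 0.002, -0.819]]
ft_force: [0.3, -0.2, -1.6]
gripper_width: 0.699
gripper_force: 38.8
```

>>> arm_command(
  deltas=[
    [[-0.016,0,-0.023],[-16,-22,14],50],
    [[-0.032,0,-0.047],[-33,-45,28],50],
    [[-0.048,0,-0.07],[-50,-68,43],50],
    [[-0.064,0,-0.094],[-66,-90,57],50],
    [[-0.08,0,-0.117],[-82,-113,71],50],
  ],
)

```text
clock: 5.45
eef_pos: [521.1, -5.5, 156.9]
eef_rot: [[-0.8, 0.214, 0.56], [0.175, 0.977, -0.123], [-0.573, -0.0, -0.819]]
ft_force: [0.5, 1.1, -1.6]
gripper_width: 0.696
gripper_force: 38.8
```

>>> arm_command(
  deltas=[
    [[-0.016,0,-0.023],[-14,-25,12],50],
    [[-0.032,0,-0.047],[-27,-51,25],50],
    [[-0.048,0,-0.07],[-41,-76,37],50],
    [[-0.064,0,-0.094],[-55,-102,49],50],
  ],
)

```text
clock: 5.85
eef_pos: [570.4, -121.0, 148.0]
eef_rot: [[-0.816, 0.103, 0.569], [0.083, 0.995, -0.06], [-0.573, -0.002, -0.82]]
ft_force: [0.9, -0.5, -1.1]
gripper_width: 0.698
gripper_force: 38.7
```

```bash
python3 - <<'E'
from h import *
d=get_image('top'); e=get_image('scene'); p,R,s=cur(); print(cl(p),s['gripper_force'],s['gripper_width'],s['ft_force'],s['clock'])
W=cloud(d)
for r in regions_of('scene','tube_rack')[:1]:
    w=cloud(e)[r['mask']]; w=w[~np.isnan(w[:,0])]; print(r['confidence'],r['pixel'],np.median(w,0))
R1=rot(CY,np.radians(35))
def t(x,y,z): return cw(x+11.5,y,z+19.4)
plan(p,R,t(-15,0,50),R1,50,vmax=25)
plan(t(-15,0,50),R1,t(49.5,0,50),R1,50,vmax=20)
im=np.hstack([d['img'][150:330,260:420],e['img'][120:300,210:370]]); cv2.imwrite('pics/b.png',cv2.resize(im[:,:,::-1],None,fx=2.5,fy=2.5))
E
```

```text
[ -3.77062163  -4.41921723 148.08117279] 39.061245918273926 0.6984734631874174 [-0.27263145 -0.48617062 -1.17690273] 5.95
rows 4 dist 78.8 ang 0.3
[[[-0.001, -0.0, -0.001], [11.2, 1.2, 16.2], 50], [[-0.003, -0.001, -0.001], [22.4, 2.3, 32.3], 50], [[-0.004, -0.001, -0.002], [33.6, 3.5, 48.5], 50], [[-0.005, -0.001, -0.003], [44.8, 4.6, 64.6], 50]]
rows 4 dist 64.5 ang 0.0
[[[0.0, 0.0, -0.0], [-13.2, 0.0, 9.2], 50], [[0.0, 0.0, -0.0], [-26.4, -0.0, 18.5], 50], [[0.0, 0.0, -0.0], [-39.6, -0.0, 27.7], 50], [[0.0, 0.0, -0.0], [-52.8, -0.0, 37.0], 50]]
```

View pics/b.png

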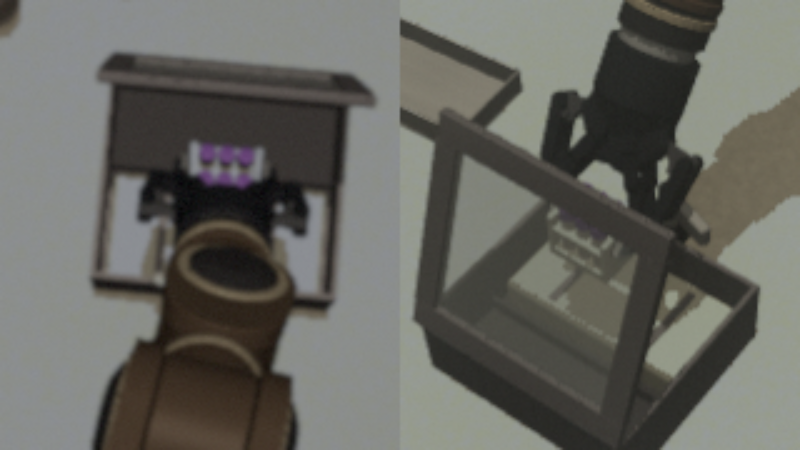

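The left half (top view) shows the rack held at (225,160) over the case, and the right half shows it behind the window at (590,240), upright. Going down and back into the bay.

>>> arm_command(
  deltas=[
    [[0,0,0],[11,1,16],50],
    [[-0.003,0,0],[22,2,32],50],
    [[-0.004,0,0],[34,3,48],50],
    [[-0.005,0,-0.003],[45,4,65],50],
  ],
)

```text
clock: 6.4
eef_pos: [570.7, -114.7, 68.5]
eef_rot: [[-0.816, 0.097, 0.57], [0.08, 0.995, -0.055], [-0.572, 0.001, -0.82]]
ft_force: [-1.5, -0.1, -1.4]
gripper_width: 0.699
gripper_force: 39.1
```

>>> arm_command(
  deltas=[
    [[0,0,0],[-13,0,9],50],
    [[0,0,0],[-26,0,18],50],
    [[0,0,0],[-40,0,28],50],
    [[0,0,0],[-53,0,37],50],
  ],
)

```text
clock: 6.8
eef_pos: [636.1, -121.1, 69.3]
eef_rot: [[-0.816, 0.097, 0.57], [0.08, 0.995, -0.055], [-0.572, 0.001, -0.82]]
ft_force: [-0.4, -0.7, -1.9]
gripper_width: 0.695
gripper_force: 39.0
```

```bash
python3 - <<'E'
from h import *
p,R,s=cur(); print(cl(p),s['ft_force'])
d=get_image('top'); W=cloud(d); img=d['img'].astype(int)
pur=(img[:,:,0]-img[:,:,1]>25)&(img[:,:,2]-img[:,:,1]>25)&(W[:,:,0]>480)&(W[:,:,0]<700)&(abs(W[:,:,1]+119)<90)
w=W[pur]; L=np.array([cl(x) for x in w]); print('caps',len(L),L.min(0).round(1),L.max(0).round(1),np.median(L,0).round(1))
# rack top white?
# front wall/divider reference in case frame
Lc=W.reshape(-1,3); Lc=Lc[~np.isnan(Lc[:,0])]; Lc=np.array([cl(x) for x in Lc[(abs(Lc[:,0]-575)<130)&(abs(Lc[:,1]+119)<130)]])
m=Lc[(Lc[:,1]<-65)&(Lc[:,1]>-95)]
for x in range(-104,70,6):
    q=m[(m[:,0]>=x)&(m[:,0]<x+6)]
    print(x,np.median(q[:,2]).round() if len(q) else None,end='; ')
R1=rot(CY,np.radians(35)); plan(p,R,cw(49.5+11.5,0,5+19.4+3),R1,50,vmax=12)
E
```

```text
[60.52130801  4.49732584 69.27878732] [-0.3761281  -0.69651309 -1.94442893]Traceback (most recent call last):
  File "<stdin>", line 5, in <module>
    return umr_minimum(a, axis, None, out, keepdims, initial, where)
ValueError: zero-size array to reduction operation minimum which has no identity
```

```bash
python3 - <<'E'
from h import *
for n in ['top','scene']:
    W=np.load(n+'0.npy').reshape(-1,3); W=W[~np.isnan(W[:,0])]; W=W[(abs(W[:,0]-575)<130)&(abs(W[:,1]+119)<130)]
    L=np.array([cl(x) for x in W]); m=L[abs(L[:,1])<95]
    print(n,[(x,int(np.median(q[:,2]))) for x in range(-30,60,3) if len(q:=m[(m[:,0]>=x)&(m[:,0]<x+3)&(m[:,2]<60)])>3])
d=get_image('scene'); W=cloud(d); img=d['img'].astype(int)
pur=(img[:,:,0]-img[:,:,1]>12)&(img[:,:,2]-img[:,:,1]>15); pur[:, :240]=0; pur[:,360:]=0; pur[:160]=0; pur[290:]=0
L=np.array([cl(x) for x in W[pur] if x[0]==x[0]]); print(pur.sum(),np.median(L,0) if len(L) else '')
p,R,s=cur()
R1=rot(CY,np.radians(35)); plan(p,R,cw(49.5+11.5,0,5+19.4+3),R1,50,vmax=12)
cv2.imwrite('pics/d.png',cv2.resize(d['img'][130:290,220:380,::-1],None,fx=3.6,fy=3.6))
E
```

```text
top [(-30, 34), (-27, 34), (-24, 34), (-21, 34), (-18, 34), (-15, 35), (-12, 34), (-9, 34), (-6, 34), (-3, 34), (0, 34), (3, 32), (6, 29), (9, 6), (12, 6), (15, 16), (18, 18), (21, 6), (24, 4), (27, 4), (30, 4), (33, 4), (36, 4), (39, 3), (42, 4), (45, 3), (48, 3), (51, 4), (54, 4), (57, 4)]
scene [(-30, 35), (-27, 34), (-24, 35), (-21, 35), (-18, 35), (-15, 35), (-12, 35), (-9, 35), (-6, 35), (-3, 34), (0, 35), (3, 32), (6, 22), (15, 19), (18, 15), (21, 5), (24, 5), (27, 5), (30, 4), (33, 4), (36, 6), (39, 6)]
0 
rows 4 dist 42.9 ang 0.3
[[[0.001, 0.0, 0.001], [6.3, -1.0, 8.6], 50], [[0.002, 0.0, 0.002], [12.7, -2.1, 17.2], 50], [[0.003, 0.0, 0.003], [19.0, -3.1, 25.8], 50], [[0.004, 0.0, 0.004], [25.4, -4.2, 34.4], 50]]
```

View pics/d.png

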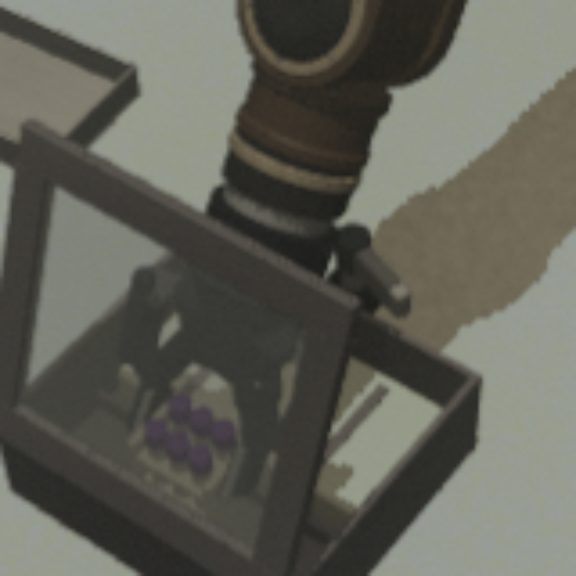

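The picture shows the rack upright over the bay behind the window at (190,430), with clearance all round. Lowering it now.

>>> arm_command(
  deltas=[
    [[0,0,0],[6,-1,9],50],
    [[0,0,0],[13,-2,17],50],
    [[0,0,0],[19,-3,26],50],
    [[0.004,0,0.004],[23,-4,31],50],
    [[0.004,0,0.004],[25,-4,34],50],
  ],
)

```text
clock: 7.4
eef_pos: [633.4, -126.2, 25.8]
eef_rot: [[-0.816, 0.104, 0.568], [0.086, 0.995, -0.06], [-0.572, -0.0, -0.821]]
ft_force: [0.2, -0.2, -1.0]
gripper_width: 0.696
gripper_force: 39.1
```

>>> arm_command(
  deltas=[
    [[0,0,0],[0.6,0,0.8],50],
    [[0,0,0],[1.1,0,1.6],50],
    [[0,0,0],[1.5,0,2.1],50],
  ],
)

```text
clock: 7.7
eef_pos: [634.9, -126.3, 25.4]
eef_rot: [[-0.814, 0.104, 0.571], [0.085, 0.995, -0.06], [-0.574, -0.0, -0.819]]
ft_force: [1.3, 0.8, -2.4]
gripper_width: 0.696
gripper_force: 39.1
```

>>> arm_command(
  deltas=[
    [[0,0,0],[0.6,0,0.8],50],
    [[0,0,0],[1.1,0,1.6],50],
    [[0,0,0],[1.1,0,1.6],50],
  ],
)

```text
clock: 8.0
eef_pos: [635.6, -126.3, 24.5]
eef_rot: [[-0.813, 0.104, 0.572], [0.085, 0.995, -0.06], [-0.576, -0.0, -0.818]]
ft_force: [-1.1, 0.7, 3.9]
gripper_width: 0.697
gripper_force: 39.6
```

>>> arm_command(
  deltas=[
    [[0,0,0],[0.3,0,0.4],50],
    [[0,0,0],[0.3,0,0.4],62],
    [[0,0,0],[0.3,0,0.4],66],
    [[0,0,0],[0.3,0,0.4],74],
    [[0,0,0],[0.3,0,0.4],80],
  ],
)

```text
clock: 8.5
eef_pos: [634.4, -126.2, 22.3]
eef_rot: [[-0.815, 0.104, 0.57], [0.085, 0.995, -0.06], [-0.573, -0.0, -0.82]]
ft_force: [-0.2, -0.4, 0.2]
gripper_width: 0.933
gripper_force: 0.0
```

>>> arm_command(
  deltas=[
    [[0,0,0],[0,0,0],80],
    [[0,0,0],[0,0,0],80],
    [[0,0,0],[0,0,0],80],
  ],
)

```text
clock: 8.8
eef_pos: [634.5, -126.2, 22.4]
eef_rot: [[-0.815, 0.104, 0.57], [0.085, 0.995, -0.06], [-0.573, -0.0, -0.819]]
ft_force: [0.0, 0.7, -0.4]
gripper_width: 0.94
gripper_force: 0.0
```

```bash
python3 - <<'E'
from h import *
p,R,s=cur(); print(cl(p),s['ft_force'],s['gripper_width'],s['gripper_force'],s['joints'].round(2),s['clock'])
R1=R; q=p-110*R[:,2]; plan(p,R,q,R,80,vmax=25)
A=q+[-60,5,60]; plan(q,R,A,R,80,vmax=25)
E
```

```text
[59.4449591  -0.71556357 22.40971262] [ 0.00200821  0.65087124 -0.35155567] 0.9403967346417984 0.0 [-0.23  0.07 -0.78  0.11  0.07 -0.1 ] 8.8
rows 5 dist 110.0 ang 0.0
[[[0.0, -0.0, 0.0], [-0.0, -0.0, -22.0], 80], [[0.0, -0.0, 0.0], [0.0, -0.0, -44.0], 80], [[0.0, -0.0, 0.0], [-0.0, -0.0, -66.0], 80], [[0.0, -0.0, 0.0], [0.0, -0.0, -88.0], 80], [[0.0, -0.0, 0.0], [0.0, -0.0, -110.0], 80]]
rows 4 dist 85.0 ang 0.0
[[[0.0, -0.0, 0.0], [3.7, -0.3, -20.9], 80], [[0.0, -0.0, 0.0], [7.5, -0.6, -41.8], 80], [[0.0, -0.0, 0.0], [11.2, -1.0, -62.8], 80], [[0.0, -0.0, 0.0], [14.9, -1.3, -83.7], 80]]
```

>>> arm_command(
  deltas=[
    [[0,0,0],[0,0,-15],80],
    [[0,0,0],[0,0,-38],80],
    [[0,0,0],[0,0,-62],80],
    [[0,0,0],[0,0,-86],80],
    [[0,0,0],[0,0,-110],80],
  ],
)

```text
clock: 9.3
eef_pos: [571.1, -119.5, 113.3]
eef_rot: [[-0.815, 0.104, 0.57], [0.085, 0.995, -0.06], [-0.573, -0.0, -0.819]]
ft_force: [-0.1, -0.2, 0.6]
gripper_width: 0.938
gripper_force: 0.0
```

>>> arm_command(
  deltas=[
    [[0,0,0],[4,0,-21],60],
    [[0,0,0],[7,0,-42],40],
    [[0,0,0],[11,0,-63],20],
    [[0,0,0],[15,0,-84],0],
  ],
)

```text
clock: 9.7
eef_pos: [510.9, -113.2, 173.5]
eef_rot: [[-0.815, 0.104, 0.57], [0.085, 0.995, -0.06], [-0.573, -0.0, -0.819]]
ft_force: [-0.2, -0.2, -0.5]
gripper_width: 0.257
gripper_force: 0.0
```

```bash
python3 - <<'E'
from h import *
d=get_image('scene'); p,R,s=cur(); print(cl(p),s['ft_force'],s['clock'])
t=get_image('top'); im=np.hstack([d['img'][150:310,210:370],t['img'][150:310,270:430]]); cv2.imwrite('pics/e.png',cv2.resize(im[:,:,::-1],None,fx=2.5,fy=2.5))
W=cloud(t).reshape(-1,3); W=W[~np.isnan(W[:,0])]; W=W[(abs(W[:,0]-575)<130)&(abs(W[:,1]+119)<130)]
L=np.array([cl(x) for x in W])
tp=L[(L[:,2]>104)&(L[:,2]<120)&(L[:,0]<-80)&(L[:,0]>-135)&(abs(L[:,1])<70)]
print('latch',cv2.minAreaRect(tp[:,:2].astype(np.float32)),len(tp))
# tip at case (-80,+42), z=98, tool pointing down, finger-closing along case x? keep yaw
R1=rot(CY,0.0)
plan(p,R,cw(-60,38,150),R1,0,vmax=35)
plan(cw(-60,38,150),R1,cw(-60,38,97),R1,0,vmax=20)
E
```

```text
[-65.27800349  -0.57796549 176.19278364] [-1.47912368  0.44044123  1.83639081] 9.75
latch ((-107.25326538085938, 48.48309326171875), (2.172111749649048, 0.0), 91.8878402709961) 2
rows 5 dist 46.9 ang 35.1
[[[-0.0, 0.123, -0.0], [2.2, 7.7, 4.9], 0], [[-0.0, 0.245, -0.0], [4.3, 15.4, 9.8], 0], [[-0.001, 0.368, -0.001], [6.5, 23.2, 14.6], 0], [[-0.001, 0.491, -0.001], [8.6, 30.9, 19.5], 0], [[-0.001, 0.613, -0.001], [10.8, 38.6, 24.4], 0]]
rows 3 dist 53.0 ang 0.0
[[[0.0, 0.0, 0.0], [0.0, 0.0, 17.7], 0], [[0.0, 0.0, 0.0], [0.0, 0.0, 35.3], 0], [[0.0, 0.0, 0.0], [0.0, 0.0, 53.0], 0]]
```

View pics/e.png

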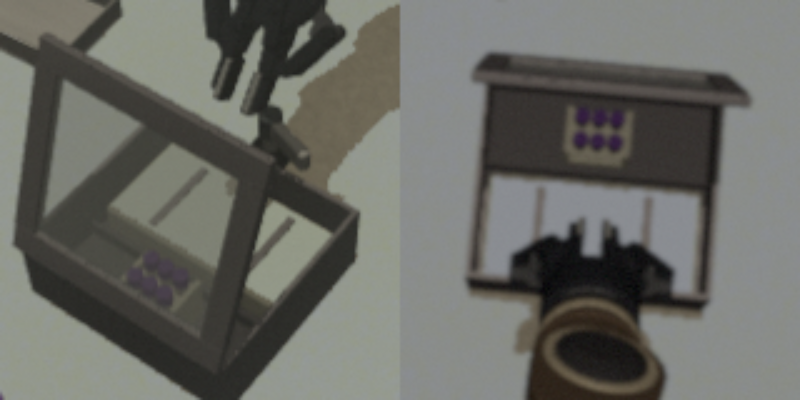

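The rack stands upright in the bay, at (155,275) in the left half and (600,130) in the right half. The hand is out and the lid is still open. Next I'll swing the latch lever fully open from inside.

>>> arm_command(
  deltas=[
    [[0,0.123,0],[2,8,5],0],
    [[0,0.245,0],[4,15,10],0],
    [[0,0.368,0],[6.5,23,15],0],
    [[0,0.491,0],[9,31,20],0],
    [[0,0.613,0],[11,39,24],0],
  ],
)

```text
clock: 10.3
eef_pos: [521.4, -74.7, 146.2]
eef_rot: [[-0.995, 0.104, -0.007], [0.104, 0.995, 0.0], [0.006, -0.001, -1.0]]
ft_force: [0.5, 0.4, -0.5]
gripper_width: -0.001
gripper_force: 0.0
```

```bash
python3 - <<'E'
from h import *
p,R,s=cur(); print(cl(p),s['ft_force'],s['clock'],s['gripper_width'],s['joints'].round(2))
R1=rot(CY,0.0)
plan(p,R,cw(-60,38,97),R1,0,vmax=20)
plan(cw(-60,38,97),R1,cw(-100,40,97),R1,0,vmax=10)
E
```

```text
[-58.30037585  38.86769992 146.24800915] [ 0.51301828  0.37489001 -0.54969201] 10.3 -0.0005262487439954499 [-0.14  0.15 -0.2   1.23 -0.   -0.04]
rows 3 dist 49.3 ang 0.4
[[[-0.0, -0.002, -0.0], [0.5, -0.3, 16.4], 0], [[-0.0, -0.004, -0.001], [0.9, -0.6, 32.8], 0], [[-0.001, -0.006, -0.001], [1.4, -0.8, 49.3], 0]]
rows 5 dist 40.0 ang 0.0
[[[0.0, 0.0, 0.0], [8.0, 0.4, 0.0], 0], [[0.0, 0.0, 0.0], [16.0, 0.8, 0.0], 0], [[0.0, 0.0, 0.0], [24.0, 1.2, 0.0], 0], [[0.0, 0.0, 0.0], [32.0, 1.6, 0.0], 0], [[0.0, 0.0, 0.0], [40.0, 2.0, 0.0], 0]]
```

>>> arm_command(
  deltas=[
    [[0,0,0],[0.5,0,16],0],
    [[0,-0.004,0],[1,-0.5,33],0],
    [[0,-0.006,0],[1.5,-1,49],0],
  ],
)

```text
clock: 10.6
eef_pos: [519.4, -75.7, 95.2]
eef_rot: [[-0.995, 0.103, 0.002], [0.103, 0.995, -0.0], [-0.002, -0.0, -1.0]]
ft_force: [-0.8, -0.2, -1.4]
gripper_width: 0.003
gripper_force: 0.0
```

>>> arm_command(
  deltas=[
    [[0,0,0],[8,0,0],0],
    [[0,0,0],[16,1,0],0],
    [[0,0,0],[24,1,0],0],
    [[0,0,0],[32,2,0],0],
    [[0,0,0],[40,2,0],0],
  ],
)

```text
clock: 11.1
eef_pos: [479.1, -69.5, 98.8]
eef_rot: [[-0.995, 0.104, 0.006], [0.104, 0.995, -0.001], [-0.006, -0.0, -1.0]]
ft_force: [0.9, 0.9, 0.0]
gripper_width: 0.001
gripper_force: 0.7
```

```bash
python3 - <<'E'
from h import *
p,R,s=cur(); print(cl(p),s['ft_force'],s['clock'])
for n in('top','scene'):
    t=get_image(n); m=[r['mask'] for r in regions_of(n,'latch')[:2]]; W0=cloud(t)
    for k in m:
        W=W0[k]; W=W[~np.isnan(W[:,0])]; L=np.array([cl(x) for x in W]); print(n,k.sum(), np.percentile(L,[3,50,97],axis=0).round().tolist() if len(L) else '')
    W=W0.reshape(-1,3); W=W[~np.isnan(W[:,0])]; W=W[(abs(W[:,0]-575)<150)&(abs(W[:,1]+119)<130)]
    L=np.array([cl(x) for x in W]); tp=L[(L[:,2]>100)&(L[:,2]<116)&(L[:,0]<-85)&(L[:,0]>-140)&(abs(L[:,1])<70)]
    if len(tp): print(n,len(tp),np.round(tp[np.argsort(tp[:,1])][::max(1,len(tp)//12)]).tolist())
E
```

```text
[-100.87457271   39.7003739    98.7698785 ] [0.85018836 0.87084878 0.01968225] 11.1
scene 90 [[-112.0, -9.0, 114.0], [-107.0, -3.0, 109.0], [-106.0, 0.0, 108.0], [-108.0, 4.0, 106.0], [-109.0, 6.0, 106.0], [-113.0, 9.0, 108.0], [-95.0, 27.0, 114.0], [-88.0, 38.0, 108.0], [-92.0, 43.0, 103.0], [-94.0, 47.0, 101.0], [-92.0, 50.0, 108.0], [-106.0, 54.0, 111.0], [-113.0, 55.0, 102.0]]
```

>>> arm_command(
  deltas=[
    [[0,0,0],[2,0,0],0],
    [[0,0,0],[4,0,0],0],
    [[0,0,0],[5,0,0],0],
  ],
)

```text
clock: 11.6
eef_pos: [478.1, -69.8, 98.4]
eef_rot: [[-0.995, 0.104, 0.011], [0.104, 0.995, -0.002], [-0.011, -0.0, -1.0]]
ft_force: [14.4, -2.2, -8.7]
gripper_width: -0.002
gripper_force: 7.4
```

>>> arm_command(
  deltas=[
    [[0,0,0],[-12,0,0],0],
    [[0,0,0],[-35,0,0],0],
    [[0,0,0],[-40,0,-35],0],
    [[0,0,0],[-40,0,-80],0],
    [[0,0,0],[-40,0,-120],0],
  ],
)

```text
clock: 12.1
eef_pos: [513.3, -73.3, 218.8]
eef_rot: [[-0.995, 0.104, 0.001], [0.104, 0.995, -0.001], [-0.001, -0.0, -1.0]]
ft_force: [0.6, 0.0, 0.5]
gripper_width: 0.0
gripper_force: 0.0
```

```bash
python3 - <<'E'
from h import *
p,R,s=cur(); print(cl(p),s['ft_force'],s['clock'])
for n in('top','scene'):
    t=get_image(n); W0=cloud(t)
    W=W0.reshape(-1,3); W=W[~np.isnan(W[:,0])]; W=W[(abs(W[:,0]-575)<150)&(abs(W[:,1]+119)<130)]
    L=np.array([cl(x) for x in W]); tp=L[(L[:,2]>103)&(L[:,2]<118)&(L[:,0]<-85)&(L[:,0]>-140)&(abs(L[:,1])<70)]
    if len(tp): print(n,len(tp),cv2.minAreaRect(tp[:,:2].astype(np.float32)),tp.min(0),tp.max(0))
    lid=L[(L[:,2]>100)&(L[:,0]>0)&(abs(L[:,1])>98)&(abs(L[:,1])<125)]; 
    if len(lid)>20: pf=np.polyfit(lid[:,2]-75,lid[:,0],1); print('lid',np.arctan2(1,-pf[0]),pf)
E
```

```text
[-66.4711572   39.42534301 218.82114556] [0.61317026 0.03255416 0.51721688] 12.1
lid 1.1693770077718353 [ -0.42446725 112.07908638]
scene 187 ((-112.68877410888672, 23.32703399658203), (66.47654724121094, 21.58973503112793), 84.3177490234375) [-126.27582787   -9.63867293  103.66413385] [-104.2652404    56.50428146  116.80194345]
lid 1.1936806880683977 [ -0.39607206 110.38022461]
```

The lever is now against its open stop. Next I'll take the fingers over the lid to its rear face.

```bash
python3 - <<'E'
from h import *
p,R,s=cur(); R1=rot(CY,0.)
pts=[cw(-50,10,330),cw(105,0,330),cw(105,0,234),cw(78,0,234)]
for q in pts:
    plan(p,R,q,R1,0,vmax=40); p,R=q,R1
E
```

```text
rows 3 dist 111.6 ang 0.6
[[[-0.0, 0.004, -0.0], [-5.0, -9.8, -35.5], 0], [[-0.001, 0.007, -0.001], [-10.1, -19.6, -71.0], 0], [[-0.001, 0.011, -0.001], [-15.1, -29.4, -106.6], 0]]
rows 4 dist 155.3 ang 0.0
[[[0.0, 0.0, 0.0], [-38.7, -2.5, 0.0], 0], [[0.0, 0.0, 0.0], [-77.5, -5.0, 0.0], 0], [[0.0, 0.0, 0.0], [-116.3, -7.5, 0.0], 0], [[0.0, 0.0, 0.0], [-155.0, -10.0, 0.0], 0]]
rows 3 dist 96.0 ang 0.0
[[[0.0, 0.0, 0.0], [0.0, 0.0, 32.0], 0], [[0.0, 0.0, 0.0], [0.0, 0.0, 64.0], 0], [[0.0, 0.0, 0.0], [0.0, 0.0, 96.0], 0]]
rows 1 dist 27.0 ang 0.0
[[[0.0, 0.0, 0.0], [27.0, -0.0, 0.0], 0]]
```

>>> arm_command(
  deltas=[
    [[0,0,0],[-5,-10,-36],0],
    [[0,0,0],[-10,-20,-71],0],
    [[0,0,0],[-15,-29,-107],0],
  ],
)

```text
clock: 12.5
eef_pos: [524.7, -103.9, 325.0]
eef_rot: [[-0.995, 0.104, 0.001], [0.104, 0.995, -0.0], [-0.001, -0.0, -1.0]]
ft_force: [0.3, 0.1, 0.0]
gripper_width: 0.003
gripper_force: 0.0
```

>>> arm_command(
  deltas=[
    [[0,0,0],[-39,-2,0],0],
    [[0,0,0],[-78,-5,0],0],
    [[0,0,0],[-116,-7,0],0],
    [[0,0,0],[-155,-10,0],0],
  ],
)

```text
clock: 12.9
eef_pos: [679.4, -130.0, 324.4]
eef_rot: [[-0.995, 0.104, 0.002], [0.104, 0.995, -0.001], [-0.002, -0.0, -1.0]]
ft_force: [1.6, 0.8, 0.2]
gripper_width: -0.006
gripper_force: 0.0
```

```bash
python3 - <<'E'
from h import *
p,R,s=cur(); print(cl(p),R.round(3).tolist(),s['ft_force'],s['joints'].round(2),s['clock'])
E
```

```text
[1.04554262e+02 1.79176911e-01 3.24448557e+02] [[-0.995, 0.104, 0.002], [0.104, 0.995, -0.001], [-0.002, -0.0, -1.0]] [1.61864403 0.84585229 0.24205579] [-0.19  0.52  0.7   1.76 -0.   -0.08] 12.9
```

>>> arm_command(
  deltas=[
    [[0,0,0],[0,0,30],0],
    [[0,0,0],[0,0,60],0],
    [[0,0,0],[0,0,91],0],
    [[0,0,0],[15,0,91],0],
    [[0,0,0],[28,0,91],0],
  ],
)

```text
clock: 13.4
eef_pos: [649.5, -126.7, 230.7]
eef_rot: [[-0.995, 0.104, -0.003], [0.104, 0.995, 0.0], [0.003, 0.0, -1.0]]
ft_force: [0.2, 0.3, 0.7]
gripper_width: -0.002
gripper_force: 0.0
```

```bash
python3 - <<'E'
from h import *
p,R,s=cur(); print(cl(p),s['ft_force'],s['joints'].round(2),s['clock'])
r=166
T=lambda a: cw(111-r*np.cos(a)+10*np.sin(a),0,75+r*np.sin(a)+10*np.cos(a))
A=np.concatenate([np.linspace(1.2,0.0,21)])
pts=[p]+[T(a) for a in A]
for k in range(0,len(pts)-1,5):
    print(A[k:k+5].round(2),[[[0,0,0],(R.T@(q-pts[k])).round(1).tolist(),0] for q in pts[k+1:k+6]])
E
```

```text
[ 74.4396689    0.3868608  230.73776184] [0.23810342 0.31615889 0.67942541] [-0.19  0.4   0.31  1.49 -0.   -0.09] 13.4
[1.2  1.14 1.08 1.02 0.96] [[[0, 0, 0], [14.3, -0.4, -2.6], 0], [[0, 0, 0], [23.7, -0.4, 0.8], 0], [[0, 0, 0], [32.8, -0.4, 4.7], 0], [[0, 0, 0], [41.8, -0.4, 9.2], 0], [[0, 0, 0], [50.4, -0.4, 14.1], 0]]
[0.9  0.84 0.78 0.72 0.66] [[[0, 0, 0], [8.3, -0.0, 5.5], 0], [[0, 0, 0], [16.3, -0.0, 11.5], 0], [[0, 0, 0], [23.9, -0.0, 17.9], 0], [[0, 0, 0], [31.1, -0.0, 24.8], 0], [[0, 0, 0], [37.9, -0.0, 32.1], 0]]
[0.6  0.54 0.48 0.42 0.36] [[[0, 0, 0], [6.3, -0.0, 7.7], 0], [[0, 0, 0], [12.2, -0.0, 15.8], 0], [[0, 0, 0], [17.6, -0.0, 24.2], 0], [[0, 0, 0], [22.4, -0.0, 32.9], 0], [[0, 0, 0], [26.7, -0.0, 41.9], 0]]
[0.3  0.24 0.18 0.12 0.06] [[[0, 0, 0], [3.8, -0.0, 9.2], 0], [[0, 0, 0], [7.0, -0.0, 18.7], 0], [[0, 0, 0], [9.6, -0.0, 28.3], 0], [[0, 0, 0], [11.7, -0.0, 38.1], 0], [[0, 0, 0], [13.1, -0.0, 47.9], 0]]
[0.] [[[0, 0, 0], [0.9, -0.0, 9.9], 0]]
```

>>> arm_command(
  deltas=[
    [[0,0,0],[12,0,-2],0],
    [[0,0,0],[23,0,1],0],
    [[0,0,0],[33,0,5],0],
    [[0,0,0],[42,0,9],0],
    [[0,0,0],[50,0,14],0],
  ],
)

```text
clock: 13.9
eef_pos: [600.7, -121.7, 219.4]
eef_rot: [[-0.995, 0.104, 0.003], [0.104, 0.995, -0.001], [-0.003, -0.0, -1.0]]
ft_force: [0.4, 0.1, 1.0]
gripper_width: 0.001
gripper_force: 0.8
```

>>> arm_command(
  deltas=[
    [[0,0,0],[8,0,5],0],
    [[0,0,0],[16,0,11],0],
    [[0,0,0],[24,0,18],0],
    [[0,0,0],[31,0,25],0],
    [[0,0,0],[38,0,32],0],
  ],
)

```text
clock: 14.4
eef_pos: [562.9, -117.7, 187.1]
eef_rot: [[-0.995, 0.104, 0.002], [0.104, 0.995, -0.001], [-0.002, -0.0, -1.0]]
ft_force: [1.3, 0.1, 1.0]
gripper_width: 0.002
gripper_force: 0.6
```

```bash
python3 - <<'E'
from h import *
p,R,s=cur(); print(cl(p),s['ft_force'],s['joints'].round(2),s['clock'])
d=get_image('scene')
cv2.imwrite('pics/l.png',cv2.resize(d['img'][110:310,200:400,::-1],None,fx=3,fy=3))
E
```

```text
[-12.61639966   0.39266832 187.06262517] [1.32343886 0.09888757 1.00120306] [-0.21  0.22 -0.02  1.33 -0.   -0.1 ] 14.4
```

View pics/l.png

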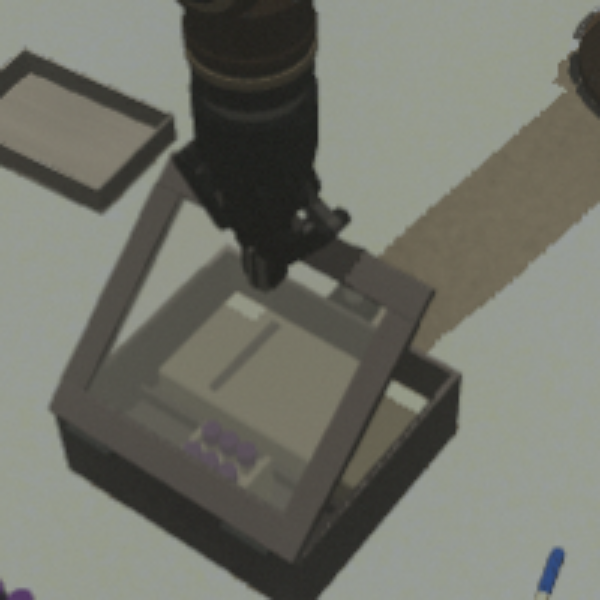

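The picture shows the fingertips at (265,280) pushing the lid's outer face, with the lid about halfway down and the rack undisturbed at (225,445). Continuing.

>>> arm_command(
  deltas=[
    [[0,0,0],[6,0,8],0],
    [[0,0,0],[12,0,16],0],
    [[0,0,0],[18,0,24],0],
    [[0,0,0],[22,0,33],0],
    [[0,0,0],[27,0,42],0],
  ],
)

```text
clock: 14.95
eef_pos: [536.2, -114.9, 145.1]
eef_rot: [[-0.995, 0.104, 0.003], [0.104, 0.995, -0.001], [-0.003, -0.0, -1.0]]
ft_force: [1.1, -0.4, 1.0]
gripper_width: -0.003
gripper_force: 0.5
```

>>> arm_command(
  deltas=[
    [[0,0,0],[4,0,9],0],
    [[0,0,0],[7,0,19],0],
    [[0,0,0],[10,0,28],0],
    [[0,0,0],[12,0,37],0],
    [[0,0,0],[13,0,45],0],
  ],
)

```text
clock: 15.45
eef_pos: [523.3, -113.6, 100.0]
eef_rot: [[-0.995, 0.104, 0.003], [0.104, 0.995, -0.001], [-0.003, -0.0, -1.0]]
ft_force: [-0.6, 0.1, 1.5]
gripper_width: -0.002
gripper_force: 0.4
```

>>> arm_command(
  deltas=[
    [[0,0,0],[0,0,4],0],
    [[0,0,0],[0,0,8],0],
    [[0,0,0],[0,0,11],0],
    [[0,0,0],[0,0,12],0],
  ],
)

```text
clock: 15.85
eef_pos: [523.9, -113.6, 88.7]
eef_rot: [[-0.995, 0.104, 0.003], [0.104, 0.995, -0.001], [-0.003, -0.0, -1.0]]
ft_force: [-1.4, 0.9, 0.8]
gripper_width: -0.001
gripper_force: 0.3
```

>>> arm_command(
  deltas=[
    [[0,0,0],[0,0,1.5],0],
    [[0,0,0],[0,0,3],0],
    [[0,0,0],[0,0,4],0],
    [[0,0,0],[0,0,5],0],
    [[0,0,0],[0,0,5],0],
  ],
)

```text
clock: 16.35
eef_pos: [524.0, -113.6, 85.0]
eef_rot: [[-0.995, 0.104, 0.004], [0.104, 0.995, -0.001], [-0.004, -0.0, -1.0]]
ft_force: [-3.6, 0.6, 6.7]
gripper_width: -0.001
gripper_force: 3.8
```

>>> arm_command(
  deltas=[
    [[0,0,0],[0,0,1],0],
    [[0,0,0],[0,0,2],0],
    [[0,0,0],[0,0,2],0],
  ],
)

```text
clock: 16.65
eef_pos: [524.0, -113.7, 84.9]
eef_rot: [[-0.995, 0.104, 0.006], [0.104, 0.995, -0.001], [-0.006, -0.001, -1.0]]
ft_force: [-8.1, 1.3, 20.9]
gripper_width: -0.001
gripper_force: 10.2
```

>>> arm_command(
  deltas=[
    [[0,0,0],[0,0,-15],0],
    [[0,0,0],[0,0,-50],0],
    [[0,0,0],[0,0,-85],0],
  ],
)

```text
clock: 16.95
eef_pos: [523.0, -113.4, 167.4]
eef_rot: [[-0.995, 0.104, 0.002], [0.104, 0.995, -0.0], [-0.002, -0.0, -1.0]]
ft_force: [-0.2, -0.2, 0.2]
gripper_width: 0.002
gripper_force: 0.0
```

```bash
python3 - <<'E'
from h import *
p,R,s=cur(); print(cl(p),s['ft_force'],s['clock'])
for n in('scene','top'):
    d=get_image(n); W=cloud(d).reshape(-1,3); W=W[~np.isnan(W[:,0])]; W=W[(abs(W[:,0]-575)<150)&(abs(W[:,1]+119)<130)]
    L=np.array([cl(x) for x in W]); k=L[(L[:,2]>75)&(L[:,2]<95)&(L[:,0]>-104)&(abs(L[:,1])<106)]
    if len(k)>30: pf=np.polyfit(k[:,0],k[:,2],1); print(n,'lid slope',pf,len(k), 'front x',np.percentile(k[:,0],1))
    tp=L[(L[:,2]>103)&(L[:,2]<118)&(L[:,0]<-85)&(L[:,0]>-145)&(abs(L[:,1])<70)]
    if len(tp): print(n,len(tp),cv2.minAreaRect(tp[:,:2].astype(np.float32)))
R1=rot(CY,0.)
for q in [cw(-150,-0+44,170),cw(-150,44,101)]:
    plan(p,R,q,R1,0,vmax=35); p,R=q,R1
# arc: finger of radius ~13 in contact with lever side, radius 40 from pivot
A=np.linspace(1.7,-0.03,16)
pts=[p]
for a in A:
    off=6+13; pts.append(cw(-118+42*np.cos(a)-off*np.sin(a),42*np.sin(a)+off*np.cos(a),101))
print([cl(q).round(0)[:2].tolist() for q in pts])
for k in range(0,len(pts)-1,5):
    print(A[k:k+5].round(2),[[[0,0,0],(R.T@(q-pts[k])).round(1).tolist(),0] for q in pts[k+1:k+6]])
E
```

```text
[-52.74807391   0.5359165  167.39946706] [-0.16273879 -0.2456583   0.19259943] 16.95
scene lid slope [2.63810403e-03 8.28983352e+01] 7614 front x -100.88441073590383
scene 196 ((-113.35623931884766, 21.497581481933594), (66.16612243652344, 22.356019973754883), 83.56858825683594)
top lid slope [1.92797505e-03 8.38026486e+01] 1674 front x -102.0005665579291
rows 4 dist 106.6 ang 0.1
[[[-0.0, 0.001, -0.0], [24.3, 10.8, -0.7], 0], [[-0.0, 0.001, -0.001], [48.6, 21.7, -1.4], 0], [[-0.0, 0.002, -0.001], [73.0, 32.5, -2.1], 0], [[-0.0, 0.002, -0.001], [97.3, 43.4, -2.8], 0]]
rows 2 dist 69.0 ang 0.0
[[[0.0, 0.0, 0.0], [0.0, 0.0, 34.5], 0], [[0.0, 0.0, 0.0], [0.0, 0.0, 69.0], 0]]
[[-150.0, 44.0], [-142.0, 39.0], [-138.0, 42.0], [-133.0, 44.0], [-128.0, 45.0], [-122.0, 46.0], [-117.0, 46.0], [-112.0, 46.0], [-106.0, 45.0], [-101.0, 43.0], [-97.0, 41.0], [-92.0, 38.0], [-88.0, 35.0], [-84.0, 31.0], [-81.0, 27.0], [-78.0, 23.0], [-75.0, 18.0]]
[1.7  1.58 1.47 1.35 1.24] [[[0, 0, 0], [-7.7, -4.8, 0.0], 0], [[0, 0, 0], [-12.4, -2.3, 0.0], 0], [[0, 0, 0], [-17.4, -0.3, 0.0], 0], [[0, 0, 0], [-22.5, 1.1, 0.0], 0], [[0, 0, 0], [-27.7, 1.9, 0.0], 0]]
[1.12 1.01 0.89 0.78 0.66] [[[0, 0, 0], [-5.3, 0.2, 0.0], 0], [[0, 0, 0], [-10.6, -0.2, 0.0], 0], [[0, 0, 0], [-15.8, -1.3, 0.0], 0], [[0, 0, 0], [-20.9, -2.9, 0.0], 0], [[0, 0, 0], [-25.7, -5.1, 0.0], 0]]
[0.55 0.43 0.32 0.2  0.09] [[[0, 0, 0], [-4.6, -2.7, 0.0], 0], [[0, 0, 0], [-8.8, -6.0, 0.0], 0], [[0, 0, 0], [-12.6, -9.7, 0.0], 0], [[0, 0, 0], [-15.9, -13.8, 0.0], 0], [[0, 0, 0], [-18.8, -18.3, 0.0], 0]]
[-0.03] [[[0, 0, 0], [-2.3, -4.8, 0.0], 0]]
```

The lid is shut (slope about 0.002, firm stop at z = 85). Now the latch.

>>> arm_command(
  deltas=[
    [[0,0,0],[24,11,-1],0],
    [[0,0,0],[49,22,-1],0],
    [[0,0,0],[73,33,-2],0],
    [[0,0,0],[97,43,-3],0],
  ],
)

```text
clock: 17.45
eef_pos: [430.5, -60.2, 168.8]
eef_rot: [[-0.995, 0.104, 0.003], [0.104, 0.995, -0.0], [-0.003, -0.0, -1.0]]
ft_force: [0.7, 0.5, 0.7]
gripper_width: 0.002
gripper_force: 0.0
```

>>> arm_command(
  deltas=[
    [[0,0,0],[0,0,30],0],
    [[0,0,0],[0,0,55],0],
    [[0,0,0],[0,0,69],0],
  ],
)

```text
clock: 17.75
eef_pos: [430.5, -60.5, 98.3]
eef_rot: [[-0.995, 0.104, 0.002], [0.104, 0.995, -0.0], [-0.002, -0.0, -1.0]]
ft_force: [0.2, 0.2, 0.4]
gripper_width: -0.004
gripper_force: 0.0
```

>>> arm_command(
  deltas=[
    [[0,0,0],[-8,-4,0],0],
    [[0,0,0],[-12,-2,0],0],
    [[0,0,0],[-17,0,0],0],
    [[0,0,0],[-22,1,0],0],
    [[0,0,0],[-28,2,0],0],
  ],
)

```text
clock: 18.25
eef_pos: [460.5, -61.7, 101.2]
eef_rot: [[-0.995, 0.104, 0.004], [0.104, 0.995, -0.001], [-0.004, -0.0, -1.0]]
ft_force: [-1.0, 0.0, 0.1]
gripper_width: -0.001
gripper_force: 0.6
```

>>> arm_command(
  deltas=[
    [[0,0,0],[-5,0,0],0],
    [[0,0,0],[-11,0,0],0],
    [[0,0,0],[-16,-1,0],0],
    [[0,0,0],[-21,-3,0],0],
    [[0,0,0],[-26,-5,0],0],
  ],
)

```text
clock: 18.75
eef_pos: [485.6, -69.5, 100.7]
eef_rot: [[-0.995, 0.104, 0.003], [0.104, 0.995, -0.0], [-0.003, -0.0, -1.0]]
ft_force: [-0.4, -0.1, 0.1]
gripper_width: 0.0
gripper_force: 0.6
```

```bash
python3 - <<'E'
from h import *
p,R,s=cur(); print(cl(p),s['ft_force'],s['clock'])
A=np.linspace(.5,-0.03,6); pts=[p]+[cw(-118+42*np.cos(a)-19*np.sin(a),42*np.sin(a)+19*np.cos(a),100) for a in A]
print([(R.T@(q-p)).round(1).tolist() for q in pts[1:]])
E
```

```text
[-94.47834939  40.3895979  100.72903911] [-0.35156218 -0.08865023  0.09205269] 18.75
[[-4.2, -3.6, 0.7], [-8.0, -6.7, 0.8], [-11.4, -10.2, 0.8], [-14.4, -14.1, 0.8], [-16.9, -18.2, 0.8], [-19.0, -22.6, 0.8]]
```

>>> arm_command(
  deltas=[
    [[0,0,0],[-4,-3.5,0],0],
    [[0,0,0],[-8,-7,0],0],
    [[0,0,0],[-11,-10,0],0],
    [[0,0,0],[-14,-14,0],0],
    [[0,0,0],[-17,-18,0],0],
  ],
)

```text
clock: 19.25
eef_pos: [500.4, -89.4, 100.8]
eef_rot: [[-0.995, 0.104, 0.004], [0.104, 0.995, -0.001], [-0.004, -0.0, -1.0]]
ft_force: [-0.3, 0.9, 0.2]
gripper_width: 0.0
gripper_force: 0.5
```

>>> arm_command(
  deltas=[
    [[0,0,0],[-1,-3,0],0],
    [[0,0,0],[-1,-5,0],0],
    [[0,0,0],[-1,-5,0],0],
  ],
)

```text
clock: 19.55
eef_pos: [500.9, -94.5, 100.9]
eef_rot: [[-0.995, 0.104, 0.004], [0.104, 0.995, -0.001], [-0.004, -0.001, -1.0]]
ft_force: [0.3, -0.2, -0.1]
gripper_width: -0.001
gripper_force: 0.0
```

>>> arm_command(
  deltas=[
    [[0,0,0],[0,-1.5,0],0],
    [[0,0,0],[0,-3,0],0],
    [[0,0,0],[0,-4,0],0],
    [[0,0,0],[0,-4,0],0],
  ],
)

```text
clock: 19.95
eef_pos: [500.7, -96.0, 100.9]
eef_rot: [[-0.995, 0.102, 0.005], [0.103, 0.995, 0.004], [-0.004, 0.005, -1.0]]
ft_force: [2.7, 9.9, 0.9]
gripper_width: -0.0
gripper_force: 4.5
```

>>> arm_command(
  deltas=[
    [[0,0,0],[0,-1.5,0],0],
    [[0,0,0],[0,-3,0],0],
    [[0,0,0],[0,-3,0],0],
  ],
)

```text
clock: 20.25
eef_pos: [500.7, -96.7, 101.0]
eef_rot: [[-0.995, 0.101, 0.005], [0.101, 0.995, 0.01], [-0.004, 0.01, -1.0]]
ft_force: [3.2, 18.7, 1.4]
gripper_width: 0.002
gripper_force: 8.7
```

The latch is at its stop: 18.7 N with hardly any motion. Backing off and checking.

>>> arm_command(
  deltas=[
    [[0,0,0],[0,15,0],0],
    [[0,0,0],[0,25,-10],0],
    [[0,0,0],[0,25,-55],0],
    [[0,0,0],[20,25,-100],0],
    [[0,0,0],[60,25,-130],0],
  ],
)

```text
clock: 20.75
eef_pos: [443.9, -70.0, 233.8]
eef_rot: [[-0.995, 0.103, 0.007], [0.103, 0.995, -0.002], [-0.007, -0.002, -1.0]]
ft_force: [0.8, -0.1, 0.9]
gripper_width: -0.003
gripper_force: 0.0
```

>>> arm_command(
  deltas=[
    [[0,0,0],[40,0,-10],0],
    [[0,0,0],[80,0,-20],0],
    [[0,0,0],[80,0,-20],0],
    [[0,0,0],[80,0,-20],0],
  ],
)

```text
clock: 21.15
eef_pos: [362.8, -61.7, 251.6]
eef_rot: [[-0.995, 0.104, 0.007], [0.104, 0.995, -0.002], [-0.007, -0.001, -1.0]]
ft_force: [-0.2, -0.1, -0.5]
gripper_width: 0.006
gripper_force: 0.0
```

```bash
python3 - <<'E'
from h import *
p,R,s=cur(); print(cl(p),s['ft_force'],s['clock'])
d=get_image('scene'); W=cloud(d).reshape(-1,3); W=W[~np.isnan(W[:,0])]; W=W[(abs(W[:,0]-575)<150)&(abs(W[:,1]+119)<130)]
L=np.array([cl(x) for x in W]); tp=L[(L[:,2]>103)&(L[:,2]<118)&(L[:,0]<-45)&(abs(L[:,1])<70)]
print(cv2.minAreaRect(tp[:,:2].astype(np.float32)),np.polyfit(tp[:,0],tp[:,1],1))
k=L[(L[:,2]>75)&(L[:,2]<92)&(L[:,0]>-104)&(abs(L[:,1])<106)]; print(np.polyfit(k[:,0],k[:,2],1))
cv2.imwrite('pics/f.png',cv2.resize(d['img'][110:310,200:400,::-1],None,fx=3,fy=3))
E
```

```text
[-217.43629014   35.58025023  251.6244753 ] [-0.18780483 -0.1236999  -0.46382213] 21.15
((-94.24911499023438, 2.41957950592041), (67.98426055908203, 21.8925838470459), 4.618137836456299) [-0.00961444  0.58932577]
[1.98561999e-03 8.28588369e+01]
```

View pics/f.png

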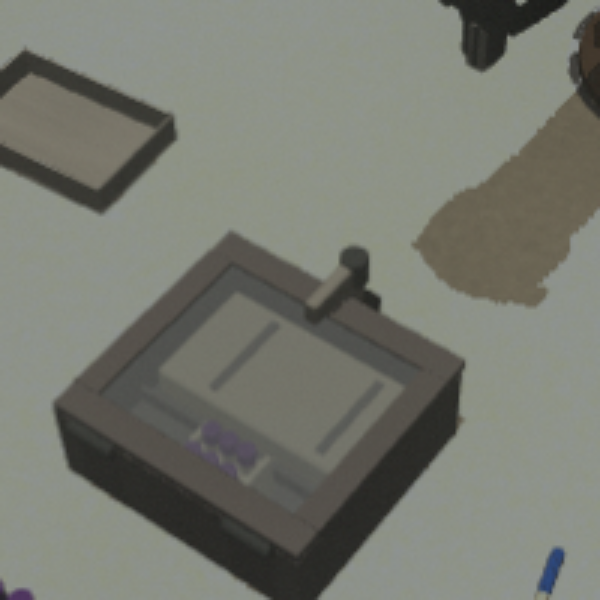

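The lid is shut, the lever lies over it at (335,290), the rack stands in the bay at (225,445), and the arm is clear.

```bash
python3 -c "
from rig import workorder
print(workorder.close_job())"
```

```text
the job is handed in; nothing more can be done
None
```

The filled rack is standing in the rear bay, the lid is shut, the latch is turned home to its stop, and the job is handed in at about 21 s of the 72 s; no verdict was returned.

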